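Pile up the cycling kit on the hallway shelf

TASK

Get things ready for the morning ride. Build one pile on the cork mat, each piece flat, centred and lengthwise along the one below: the glasses case first, the flat aluminium tin on the case, the tyre lever on the tin. The round-headed key goes into the green glass bowl; leave the bowl standing where it is and do not disturb the bar-headed key, the mug, the padlock or the bicycle lamp.

Things in the scene. Friction and masses are not known exactly. Their poses are not given: they have to be found in the camera images.
- mat: Rectangular cork mat, 165 x 70 mm, 6 mm thick, fixed to the table. Origin at the centre of its underside (table height); x along its length, z up.
- bowl: Round open green glass bowl, 140 mm across the rim, 45 mm high, wall 4 mm, about 0.6 kg, standing loose on the table. Origin at the centre of its underside, z up; its inner floor is about 5 mm above the origin and its sides curve up and outwards to the rim.
- case: Black hard glasses case, a flat slab with half-round ends and a small steel clasp on the middle of each long side: 150 mm long, 56 mm wide, 28 mm high, flat top, about 0.12 kg, loose. Origin at the centre of its underside; x along its length, y across its width, z up. The long sides are straight over the middle 94 mm.
- tin: Flat rectangular aluminium puncture-kit tin, 100 mm long, 46 mm wide, 24 mm high, flat top, about 0.11 kg, closed, loose. Origin at the centre of its underside; x along its length, y across its width, z up.
- lever: Grey plastic tyre lever lying flat, 122 mm long, 18 mm wide, 10 mm thick, about 30 g, loose. One end (+x) is a little narrower. Origin at the middle of its length and width on its underside; x along its length, y across its width, z up.
- key: The round-headed aluminium key, lying flat, loose, about 25 g. Its head is a thick disc 32 mm in diameter and 10 mm thick with a dark eye in the middle; a flat blade 10 mm wide and 5 mm thick sticks out along +x to 51 mm from the origin. Origin at the centre of the head on its underside, z up.
- bar_key: A second aluminium key that stays where it is: the same blade, but its head is a straight crossbar, 50 mm long across the blade, 18 mm wide and 10 mm thick, so that it looks like a T. Origin at the centre of the head on its underside; blade along +x to 51 mm.
- mug: White mug, 80 mm in diameter, 90 mm high, handle at +y, loose; stays where it is. Origin at the centre of its underside.
- padlock: Brass padlock lying flat, body 44 x 40 x 22 mm, steel shackle to 56 mm along +x, loose; stays where it is. Origin at the centre of the body's underside.
- lamp: Black round bicycle lamp standing on its back, 52 mm in diameter, 30 mm high, small clip at -x reaching 37 mm, loose; stays where it is. Origin at the centre of the round part's underside.
There are look-alikes about, which are no part of the job. Of the things that look like the lever, take the one that is farthest to the robot's right at the start.

How it is judged:
By the outcome, as a careful person would: the job done as asked, in the order asked, and still so for the second after the job is handed in, with the robot touching nothing.
It also fails if it takes over 122 s, if anything falls off the work surface, if the arm or the gripper's body presses on something with over 40 N, if the wrist force passes 120 N, or if a joint passes its speed limit or range.

ROBOT

A 6-joint arm with a two-finger parallel gripper is mounted at the origin on the work surface. World frame = base frame: x ahead of the robot, y to its left, z up, the work surface at z = 0. Lengths are in mm, angles in rad, forces in N, time in s.
With the tool pointing down it reaches from about 300 to 875 mm from the base axis. Payload 4.2 kg.
Tool frame: the origin (TCP) lies midway between the tips of the shut fingers; the grasp point (between the pads) lies manip.grip_depth behind it (manip.grip_depth is the distance from the TCP to the grasp point, in mm); y points along the fingers, x is the direction in which the jaws open and shut, and the axes are right-handed (so a half turn about y gives the same grasp; the last joint's range is limited). The gripper opens to 85 mm and grips with 20 to 120 N. Pads are 22 mm wide; open, the fingers measure 114 mm over their backs; the gripper's body (76 mm by 85 mm) begins 54 mm behind the grasp point. The pads swing forward as they close: fully open they stand 13 mm farther back than shut.
Start: joints at [1.118, 0.32, 1.565, -0, 1.257, -0.02], TCP at [241.167, 521.996, 231.338] pointing down, gripper open.
Joint ranges: [-3.11, 3.11], [-0.84, 2.01], [0.21, 2.61], [-1.34, 4.49], [0.05, 2.63], [-2.56, 2.56]. Speed limits (rad/s): [2.57, 2.57, 3.14, 3.14, 3.14, 3.14].

INTERFACE

Orientations are given as a rotation vector (axis times angle).
In Python, from bench import manip, viewer, job_done, spotter gives the robot as it stands. The module is installed in compiled form; this text tells all that it offers.
- The arm moves only by the shell command python3 -m inch 'ROWS' [OPENING] [FORCE]. ROWS is JSON, a list of rows, each a list of 2 entries, a list of its own where there are three numbers: the shift along the tool's x, y, z in cm, then the turn, a rotation vector about the tool's x, y, z in rad. A call has 1 to 10 rows; each row shifts and turns the commanded pose from where the row before left it, along the tool's axes as they then stand; what a row does not reach is not made up. A row lasts 1/8 s, in which the tool goes at most 62.5 mm and 10.7 degrees, less where a joint would pass 70% of its speed; a pose out of reach is approached as far as the arm can. A call with a gripper value outside its range is refused whole. OPENING is the finger opening in cm, from 0 to 8.54, set as the call begins (- or left out, the last holds). The fingers move at their own pace and stop on an object; FORCE is the grip in N (left out, the last holds). Time passes only in rows, so rows that do not move let the fingers close. It gives the time, the measured TCP pose, the force and the opening at its end, in the units of the state.
- manip.observe(): the state, without advancing time (a new reading comes with each control period).
- viewer.snapshot(name): name is "side" or "top"; returns a dict with "color" (384x512x3 uint8, red, green, blue), "vfov" (degrees; the focal length in pixels is half the picture's height over the tangent of half this angle, whatever the lens; pixels are square), "cx", "cy" (the principal point, pixels), "R" (3x3) and "t" (3): a world point X has camera coordinates R X + t. Camera axes: x right, y down, z forward; pixel columns grow to the right and rows downward; lengths in mm; the calibration is good to about 2 mm. A picture is of the moment at which its call begins. There is no depth.
- job_done(): hands the job in, once; it reports no verdict.
Trained networks look in the newest picture that a camera, given by its name, has taken for a name from the list of things; names that differ only in an ending like _2 or _b are one class to them, and where a whole thing is asked for, a point or a joint stands for the part that bears it (a point fixed in the world has none). Each returns a list of dicts, best first, with "confidence" (0 to 1); they miss things now and then, are a little off and sometimes report something else, mostly with a low value. They report only what shows in the picture. A call takes as long as a camera call. They do not tell look-alikes from the thing itself.
- spotter.masks_of(camera, label): "mask" (384x512 bool, what is visible of it) and "rect" ([left, top, width, height] as shares, 0 to 1, of the picture: columns of its width, rows of its height, round what is visible of it).
- spotter.landmark_of(camera, label): "at" ([row, column] as shares, 0 to 1, of the picture: columns of its width, rows of its height: a listed point, or the origin of a listed thing).
The state is a dict: "t": time; "joint_positions": joint angles; "joint_vel": joint speeds; "joint_torque": joint torques, N m; "eef_pos": TCP position; "tool_rot": TCP orientation; "force": force on the tool from outside, world axes, zero at the start; "moment": the same for the moment, N m; "finger_gap": finger opening in mm.
Only numpy, scipy, OpenCV 4.12 (cv2) and the standard library are available. Lean on these libraries where they do the work, as an engineer would, in place of code of your own. Each camera call takes 0.05 s, during which the arm holds its last target. There are 200 camera calls.

## Working session

There is one attempt and no reset: what is moved stays moved. The work goes in short steps, Python scripts to look and compute and a shell command to move; the robot and the scene stay as the last step left them, time stands still between calls to the robot, and variables do not carry over. Pictures are saved under pics/ and viewed, about 12 in all and at most 16, crops included, and the job is handed in when it is done.

```bash
mkdir -p pics; cat > h.py <<'E'
import numpy as np, cv2
from bench import manip, viewer, job_done, spotter
def f(s): return 192/np.tan(np.radians(s["vfov"])/2)
def ray(s,u,v,z):
    d=np.array([(u-s["cx"])/f(s),(v-s["cy"])/f(s),1]);R=np.array(s["R"]);t=np.array(s["t"])
    c=-R.T@t; w=R.T@d; return c+w*(z-c[2])/w[2]
def proj(s,X):
    c=np.array(s["R"])@np.array(X)+np.array(s["t"]);return c[:2]/c[2]*f(s)+[s["cx"],s["cy"]]
def save(s,n,crop=None,k=1):
    im=s["color"][...,::-1]
    if crop: l,t,r,b=crop; im=im[t:b,l:r]
    cv2.imwrite("pics/"+n,cv2.resize(im,None,fx=k,fy=k,interpolation=cv2.INTER_CUBIC))
E
python3 - <<'E'
from h import *
o=manip.observe();print(manip.grip_depth,{k:np.round(v,3) for k,v in o.items()})
H=dict(mat=6,bowl=0,case=28,tin=24,lever=10,key=10,bar_key=10,mug=90,padlock=22,lamp=30)
for c in("top","side"):
    s=viewer.snapshot(c);save(s,c+"0.png",k=1.5)
    print(c,f(s),s["cx"],s["cy"],(-np.array(s["R"]).T@np.array(s["t"])).round())
    for n,h in H.items():
        for m in spotter.masks_of(c,n):
            if m["confidence"]<.3: continue
            ys,xs=np.nonzero(m["mask"])
            P=np.array([ray(s,u,v,h)[:2] for u,v in zip(xs,ys)],np.float32)
            (cx,cy),(w,hh),a=cv2.minAreaRect(P)
            print(n,round(m["confidence"],2),"px",xs.mean().round(),ys.mean().round(),"rect",round(cx),round(cy),round(w),round(hh),round(a),"mean",P.mean(0).round())
E
```

```text
18.700000000000003 {'t': np.float64(0.0), 'joint_positions': array([ 1.118,  0.32 ,  1.566, -0.   ,  1.257, -0.02 ]), 'joint_vel': array([ 0.002,  0.   , -0.   ,  0.   ,  0.001, -0.001]), 'joint_torque': array([-1.0000e-03, -4.1553e+01, -2.3416e+01,  0.0000e+00,  8.0000e-03,
        0.0000e+00]), 'eef_pos': array([240.947, 521.542, 230.459]), 'tool_rot': array([-1.384, -0.884,  0.886]), 'force': array([ 0.024, -0.133, -0.236]), 'moment': array([ 0.044, -0.014,  0.003]), 'finger_gap': np.float64(85.23)}
top 484.1534873488905 255.597768503617 192.7670346393791 [ 200.   -8. 1538.]
mat 0.96 px 123.0 211.0 rect 469 412 171 76 6 mean [468. 412.]
bowl 0.58 px 332.0 203.0 rect 490 -264 139 142 88 mean [ 489. -263.]
case 0.82 px 276.0 167.0 rect 603 -80 57 156 82 mean [602. -80.]
tin 0.59 px 221.0 170.0 rect 594 97 110 50 5 mean [594.  96.]
lever 0.77 px 386.0 200.0 rect 497 -436 116 20 5 mean [ 493. -436.]
lever 0.54 px 316.0 149.0 rect 669 -213 119 22 75 mean [ 668. -216.]
lever 0.47 px 364.0 275.0 rect 256 -351 120 21 14 mean [ 256. -351.]
key 0.6 px 386.0 199.0 rect 499 -435 116 20 7 mean
[... 577 characters left out ...]
.0 rect 675 371 87 53 26 mean [676. 372.]
tin 0.64 px 251.0 173.0 rect 589 89 111 58 9 mean [587.  88.]
lever 0.91 px 370.0 342.0 rect 497 -436 123 20 9 mean [ 492. -437.]
lever 0.82 px 348.0 230.0 rect 667 -215 125 22 73 mean [ 666. -218.]
lever 0.59 px 255.0 371.0 rect 279 -345 68 22 17 mean [ 279. -345.]
lever 0.44 px 202.0 158.0 rect 516 240 44 61 46 mean [515. 246.]
bar_key 0.77 px 219.0 224.0 rect 416 0 64 49 51 mean [415.  -7.]
mug 0.61 px 270.0 125.0 rect 726 167 186 92 53 mean [721. 172.]
padlock 0.64 px 224.0 117.0 rect 682 379 86 53 29 mean [684. 381.]
lamp 0.84 px 417.0 278.0 rect 671 -411 58 67 74 mean [ 670. -409.]
lamp 0.62 px 163.0 139.0 rect 458 380 163 75 7 mean [454. 378.]
```

View pics/top0.png

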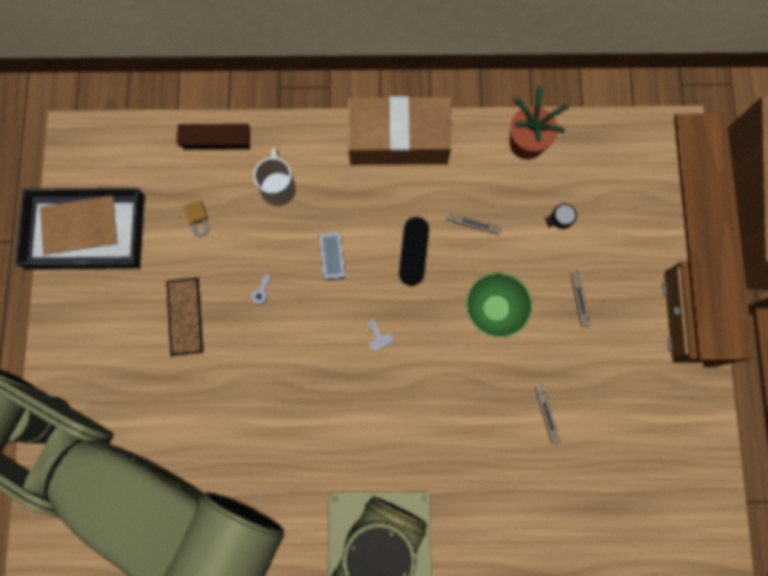

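View pics/side0.png

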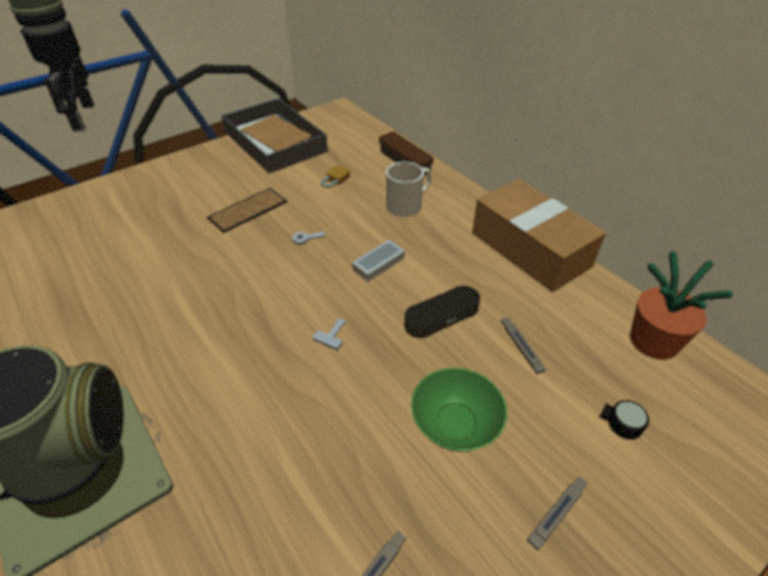

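The scene matches the spotter. Lever-like things in the top picture (spotter pixels): (386,200), (316,149) and (364,275). The first is farthest right (y = -436), so it is the lever. The round-headed key is at (172,197). The bar-headed T is at (252,224) and stays. The loose cork mat is at (123,211); the other cork piece lies in the tray. Next I fit the poses and confirm with crops.

```bash
cat > fit.py <<'E'
from h import *
from scipy.optimize import minimize
def rect(l,w): return np.array([[-l/2,-w/2],[l/2,-w/2],[l/2,w/2],[-l/2,w/2]])
def circ(r,x=0): a=np.linspace(0,6.28,24); return np.c_[x+r*np.cos(a),r*np.sin(a)]
SH=dict(mat=[(rect(165,70),6)],case=[(np.r_[circ(28,-47),circ(28,47)],28)],tin=[(rect(100,46),24)],
 lever=[(rect(122,18),10)],key=[(circ(16),10),(rect(51,10)+[25.5,0],5)],bowl=[(circ(70),45)])
def sil(s,n,p,z0=0,K=4):
    m=np.zeros((384*K,512*K),np.uint8);c,sn=np.cos(p[2]),np.sin(p[2])
    for o,h in SH[n]:
        o=o@np.array([[c,sn],[-sn,c]])+p[:2]
        P=np.array([proj(s,[*q,z0+z]) for q in o for z in ((0,h) if n!="bowl" else (h,))])
        cv2.fillConvexPoly(m,cv2.convexHull(((P+.5)*K).astype(np.float32)).astype(np.int32),1)
    return cv2.resize(m.astype(np.float32),(512,384),interpolation=cv2.INTER_AREA)
def fit(n,obs,p0,z0=0):  # obs: list of (snapshot,mask)
    def cost(q):
        p=[q[0],q[1],q[2]/40];r=0
        for s,m in obs:
            a=sil(s,n,p,z0);r+=1-np.minimum(a,m).sum()/np.maximum(a,m).sum()
        return r/len(obs)
    b=None
    q0=np.array([p0[0],p0[1],p0[2]*40])
    for d in(3,8):
        r=minimize(cost,q0,method="Nelder-Mead",options=dict(initial_simplex=q0+d*np.array([[0,0,0],[1,0,0],[0,1,0],[0,0,1]]),xatol=.1,fatol=1e-4))
        if b is None or r.fun<b.fun:b=r
    return np.array([b.x[0],b.x[1],b.x[2]/40]),b.fun
def getmask(c,s,lab,xy,h,tol=40):
    for m in spotter.masks_of(c,lab):
        ys,xs=np.nonzero(m["mask"])
        if len(xs) and np.hypot(*(ray(s,xs.mean(),ys.mean(),h)[:2]-xy))<tol: return m["mask"].astype(np.float32)
E
python3 - <<'E'
from fit import *
from scipy.spatial.transform import Rotation as Ro
print(Ro.from_rotvec(manip.observe()["tool_rot"]).as_matrix().round(3))
S={c:viewer.snapshot(c) for c in("top","side")}
T=dict(mat=(469,412,0),case=(603,-80,-.13),tin=(594,97,.09),lever=(497,-436,.1),key=(494,240,-.2),bowl=(490,-264,0))
for n,p in T.items():
    h=SH[n][0][1]/2;O={c:getmask(c,S[c],n,p[:2],h) for c in S}
    if n=="key":
        for c in S:
            print(c,[(round(m["confidence"],2),m["mask"].sum(),(np.array(m["rect"])*[512,384,512,384]).round()) for m in spotter.masks_of(c,"key")],[(round(m["confidence"],2),(np.array(m["at"])*[384,512]).round(1)) for m in spotter.landmark_of(c,"key")])
            u,v=proj(S[c],[494,240,5]).astype(int);save(S[c],"key_%s.png"%c,(u-25,v-25,u+25,v+25),8)
    for cs in(["top"],["side"],["top","side"]):
        obs=[(S[c],O[c]) for c in cs if O[c] is not None]
        if len(obs)==len(cs): q,e=fit(n,obs,p);print(n,cs,q.round([1,1,3][0]),round(q[2],3),round(e,3))
        else: print(n,cs,"missing")
a=cv2.imread("pics/key_top.png");b=cv2.imread("pics/key_side.png")
u,v=proj(S["side"],[497,-436,5]).astype(int);save(S["side"],"lev.png",(u-30,v-25,u+20,v+25),8);c=cv2.imread("pics/lev.png")
cv2.imwrite("pics/crop1.png",cv2.resize(np.hstack([x for x in (a,b,c)]),(798,266)))
E
```

```text
[[ 0.419  0.    -0.908]
 [ 0.908  0.     0.419]
 [ 0.    -1.    -0.   ]]
mat ['top'] [4.692e+02 4.115e+02 1.000e-01] 0.104 0.05
mat ['side'] missing
mat ['top', 'side'] missing
case ['top'] [ 6.046e+02 -8.070e+01 -1.000e-01] -0.126 0.071
case ['side'] [ 6.062e+02 -7.960e+01 -1.000e-01] -0.097 0.054
case ['top', 'side'] [ 6.062e+02 -8.030e+01 -1.000e-01] -0.115 0.066
tin ['top'] [5.971e+02 9.610e+01 1.000e-01] 0.091 0.07
tin ['side'] [5.97e+02 9.79e+01 1.00e-01] 0.131 0.061
tin ['top', 'side'] [5.964e+02 9.660e+01 1.000e-01] 0.11 0.076
lever ['top'] [ 4.962e+02 -4.364e+02  2.000e-01] 0.174 0.167
lever ['side'] [ 4.999e+02 -4.359e+02  1.000e-01] 0.142 0.111
lever ['top', 'side'] [ 4.962e+02 -4.366e+02  2.000e-01] 0.151 0.15
top [(0.55, np.int64(83), array([168., 186.,  10.,  17.]))] [(0.69, array([196.1, 172. ])), (0.67, array([146.7, 372. ]))]
side [(0.68, np.int64(93), array([194., 154.,  22.,   6.])), (0.2, np.int64(541), array([350., 317.,  42.,  49.]))] [(0.66, array([162.1, 200.6])), (0.62, array([117.6, 226.3]))]
key ['top'] [ 5.113e+02  2.529e+02 -3.000e-01] -0.299 0.323
key ['side'] [ 5.115e+02  2.557e+02 -3.000e-01] -0.268 0.232
key ['top', 'side'] [ 5.113e+02  2.529e+02 -2.000e-01] -0.231 0.291
bowl ['top'] [ 481.9 -256.     0. ] 0.048 0.033
bowl ['side'] [ 480.6 -255.6   -0. ] -0.038 0.038
bowl ['top', 'side'] [ 481.3 -256.     0. ] 0.02 0.039
```

View pics/crop1.png

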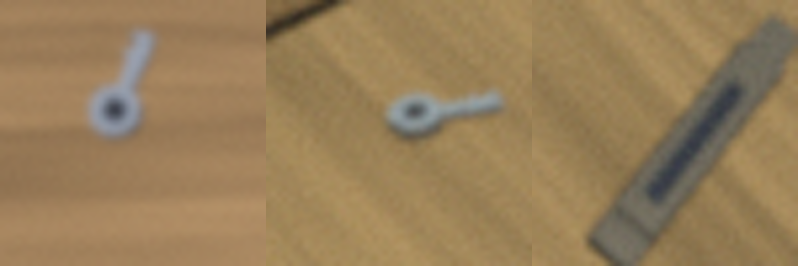

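The crops confirm both: the left two show a round head with a dark eye and a blade (the key), and the right one is the grey lever with its narrower end.

```bash
cat > plan.py <<'E'
from h import *
from scipy.spatial.transform import Rotation as Ro
def plan(x,y,z,jaw):
    o=manip.observe();M=Ro.from_rotvec(o["tool_rot"]).as_matrix();e=np.array(o["eef_pos"])
    yaw=np.arctan2(M[1,0],M[0,0]);j=o["joint_positions"]
    d=jaw-yaw  # world yaw change; tool y is down -> turn = -d
    d=np.arctan2(np.sin(d),np.cos(d));alt=d-np.sign(d)*np.pi
    R2=Ro.from_rotvec([0,0,d]).as_matrix()@M
    s=R2.T@(np.array([x,y,z])-e)/10
    j1=np.arctan2(y,x)
    print("t",o["t"],"eef",e.round(1),"tilt",M[2].round(3),"yaw",round(yaw,3),"gap",round(o["finger_gap"],1),"F",np.round(o["force"],1))
    print("turn y",round(-d,3),"j6 end",round(j1-yaw-d,2),"| then shift cm",s.round(2),"norm",round(np.linalg.norm(s),2))
E
python3 - <<'E'
from plan import *; from fit import fit,getmask
S={c:viewer.snapshot(c) for c in("top","side")}
for c in S:
    u,v=proj(S[c],[494,240,5]).astype(int)
    p=(u-25+113/266*50,v-25+110/266*50) if c=="top" else (u-25+(412-266)/266*50,v-25+113/266*50)
    q=(u-25+143/266*50,v-25+32/266*50) if c=="top" else (u-25+(500-266)/266*50,v-25+101/266*50)
    print(c,ray(S[c],*p,8).round(1),ray(S[c],*q,4).round(1))
    print([ray(S[c],m["at"][1]*512,m["at"][0]*384,0).round(1) for m in spotter.landmark_of(c,"key")])
h=ray(S["top"],0,0,0)
O=[(S[c],getmask(c,S[c],"key",(494,240),5)) for c in S]
print(fit("key",O,(480,245,-.3)))
a=-.115; c=np.array([606,-80.3])-28*np.array([np.cos(a),np.sin(a)])
print(c);plan(c[0],c[1],120,a+np.pi/2)
E
```

```text
top [508.3 253.2   8. ] [557.6 236.9   4. ]
[array([504.2, 249.3,   0. ])]
side [509.4 251.2   8. ] [558.7 234.3   4. ]
[array([507.8, 235.4,   0. ])]Traceback (most recent call last):
  File "<stdin>", line 11, in <module>
  File "fit.py", line 23, in fit
    r=minimize(cost,q0,method="Nelder-Mead",options=dict(initial_simplex=q0+d*np.array([[0,0,0],[1,0,0],[0,1,0],[0,0,1]]),xatol=.1,fatol=1e-4))
    res = _minimize_neldermead(fun, x0, args, callback, bounds=bounds,
                               **options)
    fsim[k] = func(sim[k])
              ~~~~^^^^^^^^
    fx = function(np.copy(x), *(wrapper_args + args))
  File "fit.py", line 18, in cost
    a=sil(s,n,p,z0);r+=1-np.minimum(a,m).sum()/np.maximum(a,m).sum()
                         ~~~~~~~~~~^^^^^
TypeError: '<=' not supported between instances of 'float' and 'NoneType'
```

```bash
python3 - <<'E'
from plan import *
a=-.115; c=np.array([606,-80.3])-28*np.array([np.cos(a),np.sin(a)])
print(c);plan(c[0],c[1],120,a+np.pi/2)
E
```

```text
[578.18494604 -77.08709272]
t 2.3 eef [241.2 522.  231.3] tilt [ 0. -1. -0.] yaw 1.138 gap 85.2 F [-0.1  0.1 -0.1]
turn y -0.318 j6 end -1.59 | then shift cm [-55.64  11.13 -40.35] norm 69.63
```

```bash
python3 -m inch '[[[0,0,0],[0,-0.159,0]],[[0,0,0],[0,-0.159,0]],[[-4.28,0,-3.1],[0,0,0]],[[-4.28,0,-3.1],[0,0,0]],[[-4.28,0,-3.1],[0,0,0]],[[-4.28,0,-3.1],[0,0,0]],[[-4.28,0,-3.1],[0,0,0]],[[-4.28,0,-3.1],[0,0,0]],[[-4.28,0,-3.1],[0,0,0]],[[-4.28,0,-3.1],[0,0,0]]]' 7.4 60
python3 -m inch '[[[-4.28,0,-3.1],[0,0,0]],[[-4.28,0,-3.1],[0,0,0]],[[-4.28,0,-3.1],[0,0,0]],[[-4.28,0,-3.1],[0,0,0]],[[-4.28,0,-3.1],[0,0,0]],[[0,4,0],[0,0,0]],[[0,4,0],[0,0,0]],[[0,3.2,0],[0,0,0]],[[0,0,0],[0,0,0]]]'
python3 - <<'E'
from fit import *
from plan import plan
plan(578.2,-77.1,60,1.456)
S={c:viewer.snapshot(c) for c in("top","side")}
m=getmask("side",S["side"],"case",(606,-80),14)
if m is not None: print(fit("case",[(S["side"],m)],(606,-80,-.115)))
save(S["side"],"a.png",(180,100,400,265),3.5)
E
```

```text
t: 3.55
eef_pos: [449.1, 151.9, 231.6]
tool_rot: [-1.262, -1.125, 1.123]
force: [0.8, 0.5, 0.1]
finger_gap: 73.9
t: 4.68
eef_pos: [576.0, -76.7, 117.0]
tool_rot: [-1.257, -1.12, 1.126]
force: [0.7, 0.0, 0.6]
finger_gap: 73.8
t 4.675 eef [576.  -76.7 117. ] tilt [ 0.    -1.     0.006] yaw 1.456 gap 73.8 F [0.7 0.  0.6]
turn y -0.0 j6 end -1.59 | then shift cm [-0.02  5.7  -0.25] norm 5.7
(array([ 6.06010749e+02, -7.95741291e+01, -1.28630440e-01]), np.float64(0.044996798038482666))
```

View pics/a.png

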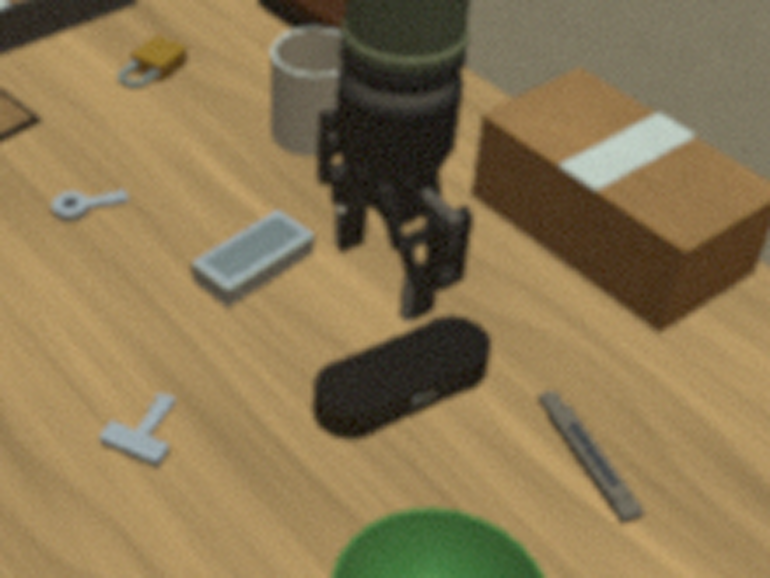

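The case stands below the gripper, jaws straddling it. Its clasp shows at about crop pixel (425,397). I descend and close.

```bash
python3 -m inch '[[[0,4,-0.2],[0,0,0]],[[0,4,0],[0,0,0]],[[0,3,0],[0,0,0]],[[0,0.5,0],[0,0,0]],[[0,0,0],[0,0,0]]]'
python3 -m inch '[[[0,0,0],[0,0,0]],[[0,0,0],[0,0,0]],[[0,0,0],[0,0,0]],[[0,0,0],[0,0,0]],[[0,0,0],[0,0,0]]]' 4 60
python3 - <<'E'
from plan import *
plan(578.2,-77.1,2,1.456)
E
```

```text
t: 5.45
eef_pos: [581.1, -77.3, 5.8]
tool_rot: [-1.263, -1.126, 1.123]
force: [0.2, 0.7, -0.3]
finger_gap: 73.8
t: 6.08
eef_pos: [581.4, -77.3, 6.5]
tool_rot: [-1.265, -1.127, 1.122]
force: [-0.8, -0.1, 6.6]
finger_gap: 54.6
t 6.075 eef [581.4 -77.3   6.5] tilt [-0.    -1.    -0.004] yaw 1.456 gap 54.6 F [-0.8 -0.1  6.6]
turn y 0.0 j6 end -1.59 | then shift cm [-0.01  0.45  0.32] norm 0.55
```

```bash
python3 -m inch '[[[0,-3,0],[0,0,0]],[[0,-4,0],[0,0,0]],[[0,-4,0],[0,-0.11,0]],[[0,0,0],[0,-0.109,0]],[[0,0,0],[0,0,0]]]'
python3 - <<'E'
from plan import *
plan(444.4,408.9,110,1.675)
E
```

```text
t: 6.7
eef_pos: [579.8, -77.1, 115.4]
tool_rot: [-1.16, -1.286, 1.284]
force: [-0.6, -0.2, -2.1]
finger_gap: 54.6
t 6.7 eef [579.8 -77.1 115.4] tilt [-0.    -1.    -0.002] yaw 1.674 gap 54.6 F [-0.6 -0.2 -2.1]
turn y -0.001 j6 end -0.93 | then shift cm [49.75  0.51  8.41] norm 50.46
```

```bash
python3 -m inch '[[[5,0,0.84],[0,0,0]],[[5,0,0.84],[0,0,0]],[[5,0,0.84],[0,0,0]],[[5,0,0.84],[0,0,0]],[[5,0,0.84],[0,0,0]],[[5,0,0.84],[0,0,0]],[[5,0,0.84],[0,0,0]],[[5,0,0.84],[0,0,0]],[[5,0,0.84],[0,0,0]],[[4.7,0,0.84],[0,0,0]]]'
python3 -m inch '[[[0,4,0],[0,0,0]],[[0,2,0],[0,0,0]],[[0,0,0],[0,0,0]],[[0,0,0],[0,0,0]]]'
python3 - <<'E'
from fit import *
from plan import plan
plan(444.4,408.9,13,1.675)
S={c:viewer.snapshot(c) for c in("top","side")}
for c in S:
    e=manip.observe()["eef_pos"]
    m=getmask(c,S[c],"case",(469,411),e[2]+8,90)
    if m is not None: print(c,fit("case",[(S[c],m)],(469,411,.104),e[2]-6.5))
    m=getmask(c,S[c],"mat",(469,411),3,60)
    if m is not None: print(c,fit("mat",[(S[c],m)],(469,411,.104)))
save(S["side"],"b.png",(100,60,270,190),4)
E
```

```text
t: 7.95
eef_pos: [443.5, 409.8, 113.8]
tool_rot: [-1.159, -1.283, 1.285]
force: [0.9, -0.2, -1.0]
finger_gap: 54.5
t: 8.45
eef_pos: [445.0, 408.7, 55.0]
tool_rot: [-1.159, -1.286, 1.284]
force: [-0.1, -0.4, -1.6]
finger_gap: 54.7
t 8.45 eef [445.  408.7  55. ] tilt [ 0.001 -1.    -0.001] yaw 1.674 gap 54.7 F [-0.1 -0.4 -1.6]
turn y -0.001 j6 end -0.93 | then shift cm [0.03 4.2  0.06] norm 4.2
top (array([491.39691011, 373.79806013,   0.90267483]), np.float64(0.7139902114868164))
top (array([4.87130683e+02, 4.01333858e+02, 1.02268801e-01]), np.float64(0.8700900077819824))
side (array([4.71290047e+02, 4.11358577e+02, 7.70784543e-02]), np.float64(0.24154096841812134))
```

View pics/b.png

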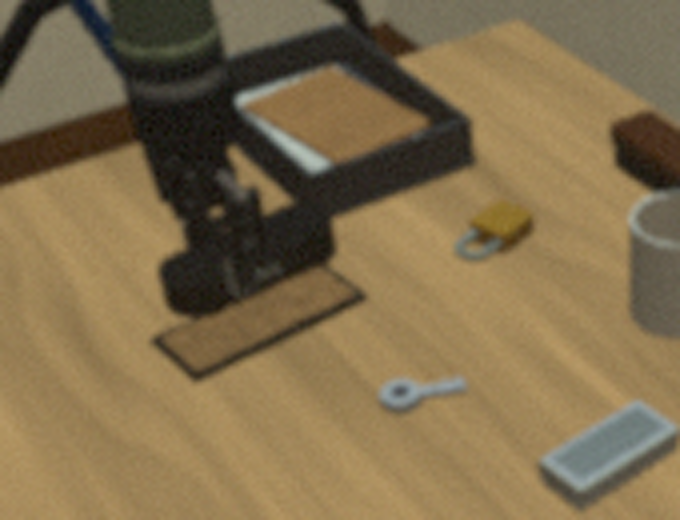

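The case hangs level over the mat; mat corners show at crop (155,342), (198,378), (363,296). I check those corners against the mat pose while lowering.

```bash
python3 -m inch '[[[0,3,0],[0,0,0]],[[0,0.9,0],[0,0,0]],[[0,0,0],[0,0,0]],[[0,0,0],[0,0,0]]]'
python3 - <<'E'
from fit import *
from plan import plan
plan(444.4,408.9,12.5,1.675)
s=viewer.snapshot("side")
c,n=np.cos(.104),np.sin(.104)
for x,y in((-82.5,35),(-82.5,-35),(82.5,-35)):
    P=np.array([469.2+c*x-n*y,411.5+n*x+c*y,6]);print(P.round(1),((proj(s,P)-[100,60])*4).round())
for p in((155,342),(198,376),(363,294)): print(ray(s,100+p[0]/4,60+p[1]/4,6).round(1))
E
```

```text
t: 9.25
eef_pos: [445.1, 408.9, 16.2]
tool_rot: [-1.158, -1.287, 1.284]
force: [1.0, -0.2, -1.3]
finger_gap: 55.2
t 9.25 eef [445.1 408.9  16.2] tilt [ 0.001 -1.    -0.001] yaw 1.675 gap 55.2 F [ 1.  -0.2 -1.3]
turn y 0.0 j6 end -0.93 | then shift cm [0.   0.37 0.07] norm 0.37
[383.5 437.7   6. ] [147. 336.]
[390.8 368.1   6. ] [191. 376.]
[554.9 385.3   6. ] [364. 292.]
[385.8 426.3   6. ]
[395.1 365.3   6. ]
[553.  383.3   6. ]
```

```bash
python3 -m inch '[[[0,0.3,0],[0,0,0]],[[0,0.1,0],[0,0,0]],[[0,0,0],[0,0,0]]]'
python3 -m inch '[[[0,0,0],[0,0,0]],[[0,0,0],[0,0,0]],[[0,0,0],[0,0,0]],[[0,-4,0],[0,0,0]],[[0,-4,0],[0,0,0]],[[0,-4,0],[0,0,0]],[[0,0,0],[0,0,0]]]' 7.4
python3 - <<'E'
from plan import *
plan(596.5,97,110,1.68)
E
```

```text
t: 9.68
eef_pos: [444.9, 408.8, 12.5]
tool_rot: [-1.158, -1.287, 1.284]
force: [-0.9, 0.7, 4.9]
finger_gap: 55.2
t: 10.55
eef_pos: [446.2, 409.9, 134.9]
tool_rot: [-1.159, -1.292, 1.279]
force: [0.1, -0.3, -0.1]
finger_gap: 73.7
t 10.55 eef [446.2 409.9 134.9] tilt [ 0.005 -1.    -0.006] yaw 1.675 gap 73.7 F [ 0.1 -0.3 -0.1]
turn y -0.005 j6 end -1.52 | then shift cm [-32.75   2.41 -11.52] norm 34.8
```

```bash
python3 -m inch '[[[-5.46,0.4,-1.92],[0,0,0]],[[-5.46,0.4,-1.92],[0,0,0]],[[-5.46,0.4,-1.92],[0,0,0]],[[-5.46,0.4,-1.92],[0,0,0]],[[-5.46,0.4,-1.92],[0,0,0]],[[-5.46,0.4,-1.92],[0,0,0]],[[0,0,0],[0,0,0]]]' 6.4
python3 - <<'E'
from fit import *
from plan import plan
plan(596.5,97,110,1.68)
S={c:viewer.snapshot(c) for c in("top","side")}
O=[]
for c in S:
    m=getmask(c,S[c],"case",(469,411),20,60)
    if m is not None: O.append((S[c],m));print(c,fit("case",[(S[c],m)],(469,411,.104),6))
if len(O)>1: print(fit("case",O,(469,411,.104),6))
for c in S:
    m=getmask(c,S[c],"tin",(596,97),12,40)
    if m is not None: print(c,fit("tin",[(S[c],m)],(597,97,.1),0))
u,v=proj(S["top"],[469,411,20]).astype(int);save(S["top"],"c.png",(u-40,v-35,u+40,v+35),7)
E
```

```text
t: 11.42
eef_pos: [593.7, 90.9, 105.5]
tool_rot: [-1.16, -1.28, 1.283]
force: [-0.1, 0.4, 0.1]
finger_gap: 63.7
t 11.425 eef [593.7  90.9 105.5] tilt [-0.001 -1.     0.002] yaw 1.67 gap 63.7 F [-0.1  0.4  0.1]
turn y -0.01 j6 end -1.52 | then shift cm [ 0.57 -0.45 -0.34] norm 0.81
top (array([4.72346416e+02, 4.10493717e+02, 1.05347266e-01]), np.float64(0.03929150104522705))
side (array([4.70609191e+02, 4.11907176e+02, 1.03148570e-01]), np.float64(0.042124390602111816))
(array([4.71223253e+02, 4.10827987e+02, 1.13539041e-01]), np.float64(0.04548874497413635))
side (array([5.98032850e+02, 9.77342869e+01, 1.50338768e-01]), np.float64(0.093411386013031))
```

View pics/c.png

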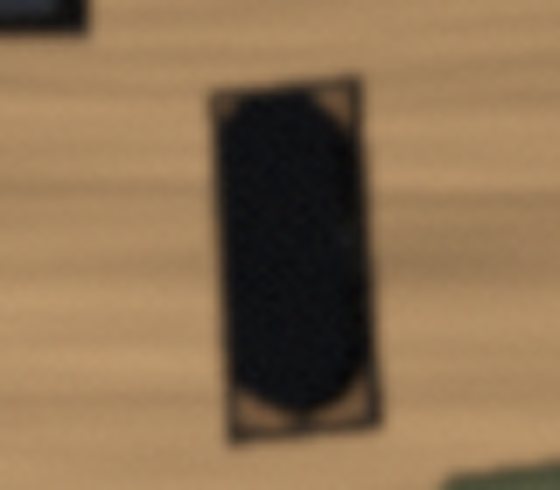

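The case sits centred on the mat in the picture once the 34 mm height parallax is allowed for. Now the tin.

```bash
python3 -m inch '[[[0.6,4,-0.35],[0,-0.02,0]],[[0,4,0],[0,0,0]],[[0,2,0],[0,0,0]],[[0,0,0],[0,0,0]],[[0,0,0],[0,0,0]]]'
python3 - <<'E'
from plan import *
plan(597,97.2,5,1.69)
E
```

```text
t: 12.35
eef_pos: [596.7, 101.7, 8.4]
tool_rot: [-1.149, -1.302, 1.3]
force: [-0.2, -0.3, -0.2]
finger_gap: 64.1
t 12.35 eef [596.7 101.7   8.4] tilt [ 0.    -1.    -0.002] yaw 1.696 gap 64.1 F [-0.2 -0.3 -0.2]
turn y 0.006 j6 end -1.53 | then shift cm [-0.45  0.34  0.02] norm 0.56
```

```bash
python3 -m inch '[[[-0.45,0.3,0],[0,0,0]],[[0,0,0],[0,0,0]]]'
python3 -m inch '[[[0,0,0],[0,0,0]],[[0,0,0],[0,0,0]],[[0,0,0],[0,0,0]],[[0,0,0],[0,0,0]]]' 3.5 50
python3 -m inch '[[[0,-3,0],[0,0,0]],[[0,-4,0],[0,0,0]],[[0,-4,0],[0,0,0]],[[0,0,0],[0,0,0]],[[0,0,0],[0,0,0]]]'
python3 - <<'E'
from fit import *
from plan import plan
s=viewer.snapshot("side")
e=manip.observe()["eef_pos"]
m=getmask("side",s,"tin",(597,97),e[2]+8,90)
if m is not None: print(fit("tin",[(s,m)],(597,97,.12),e[2]-5))
plan(471,410.5,145,1.675)
E
```

```text
t: 12.6
eef_pos: [596.9, 96.2, 4.9]
tool_rot: [-1.149, -1.301, 1.299]
force: [-0.1, 0.3, -0.4]
finger_gap: 64.0
t: 13.1
eef_pos: [597.1, 96.5, 5.0]
tool_rot: [-1.149, -1.301, 1.299]
force: [-0.7, -0.9, 4.6]
finger_gap: 45.2
t: 13.72
eef_pos: [595.5, 96.4, 113.1]
tool_rot: [-1.146, -1.298, 1.301]
force: [-1.1, 0.6, -1.0]
finger_gap: 44.8
(array([5.96489158e+02, 9.55920621e+01, 1.03555873e-01]), np.float64(0.36555057764053345))
t 13.825 eef [595.3  96.3 112.3] tilt [ 0.    -1.     0.004] yaw 1.695 gap 44.2 F [-0.8  0.5 -2. ]
turn y 0.02 j6 end -0.96 | then shift cm [32.55 -3.23  9.11] norm 33.95
```

```bash
python3 -m inch '[[[0,-1.5,0],[0,0.02,0]],[[5.43,-0.3,1.52],[0,0,0]],[[5.43,-0.3,1.52],[0,0,0]],[[5.43,-0.3,1.52],[0,0,0]],[[5.43,-0.3,1.52],[0,0,0]],[[5.43,-0.3,1.52],[0,0,0]],[[5.43,0,1.52],[0,0,0]],[[0,0,0],[0,0,0]],[[0,0,0],[0,0,0]]]'
python3 -m inch '[[[0,4,0],[0,0,0]],[[0,3,0],[0,0,0]],[[0,0,0],[0,0,0]],[[0,0,0],[0,0,0]]]'
python3 - <<'E'
from fit import *
from plan import plan
s=viewer.snapshot("side")
e=manip.observe()["eef_pos"]
m=getmask("side",s,"tin",(471,411),e[2]+8,90)
if m is not None: print(fit("tin",[(s,m)],(471,411,.105),e[2]-5))
plan(471,410.8,39.5,1.675)
save(s,"d.png",(100,60,270,190),4)
E
```

```text
t: 14.95
eef_pos: [471.9, 410.8, 144.3]
tool_rot: [-1.158, -1.285, 1.287]
force: [0.9, -0.5, -2.3]
finger_gap: 44.7
t: 15.45
eef_pos: [473.2, 410.8, 75.6]
tool_rot: [-1.159, -1.286, 1.283]
force: [1.1, -0.4, -0.7]
finger_gap: 44.8
(array([4.72897859e+02, 4.10858121e+02, 1.20540606e-01]), np.float64(0.33478260040283203))
t 15.55 eef [473.2 411.3  76.1] tilt [ 0.002 -1.    -0.003] yaw 1.674 gap 44.7 F [ 0.1  0.4 -0.9]
turn y -0.001 j6 end -0.96 | then shift cm [-0.03  3.66  0.24] norm 3.67
```

View pics/d.png

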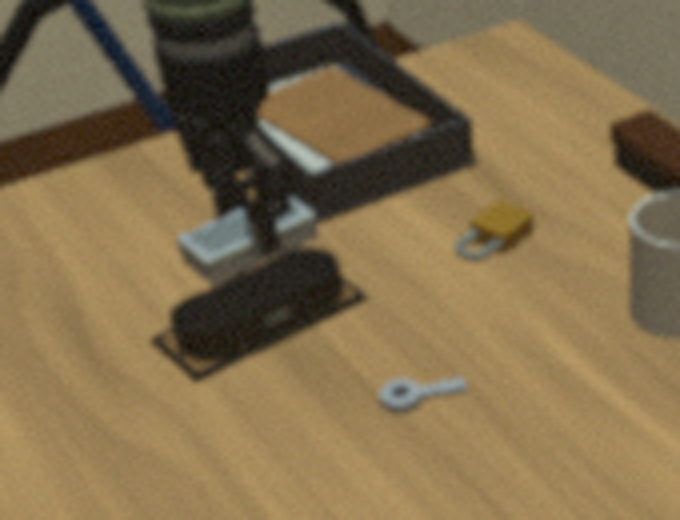

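The tin is held level above the case, which is centred on the mat. I lower and release it.

```bash
python3 -m inch '[[[0,2.5,0.2],[0,0,0]],[[0,0.8,0],[0,0,0]],[[0,0.3,0],[0,0,0]],[[0,0.05,0],[0,0,0]],[[0,0,0],[0,0,0]]]'
python3 -m inch '[[[0,0,0],[0,0,0]],[[0,0,0],[0,0,0]],[[0,0,0],[0,0,0]],[[0,-3,0],[0,0,0]],[[0,-4,0],[0,0,0]],[[0,-4,0],[0,0,0]],[[0,0,0],[0,0,0]],[[0,0,0],[0,0,0]]]' 6.4
python3 - <<'E'
from plan import *
plan(497,-436.3,150,.15-np.pi/2)
E
```

```text
t: 16.18
eef_pos: [470.4, 411.1, 39.0]
tool_rot: [-1.158, -1.287, 1.284]
force: [-1.5, -1.1, 4.6]
finger_gap: 44.5
t: 17.18
eef_pos: [469.6, 410.4, 147.1]
tool_rot: [-1.158, -1.284, 1.287]
force: [0.7, 0.1, -0.6]
finger_gap: 63.8
t 17.175 eef [469.6 410.4 147.1] tilt [-0.001 -1.     0.001] yaw 1.675 gap 63.8 F [ 0.7  0.1 -0.6]
turn y 3.096 j6 end 0.7 | then shift cm [84.13 -0.36 -9.94] norm 84.72
```

```bash
python3 -m inch '[[[0,0,0],[0,0.172,0]],[[0,0,0],[0,0.172,0]],[[0,0,0],[0,0.172,0]],[[0,0,0],[0,0.172,0]],[[0,0,0],[0,0.172,0]],[[0,0,0],[0,0.172,0]],[[0,0,0],[0,0.172,0]],[[0,0,0],[0,0.172,0]],[[0,0,0],[0,0.172,0]]]' 4
python3 -m inch '[[[0,0,0],[0,0.172,0]],[[0,0,0],[0,0.172,0]],[[0,0,0],[0,0.172,0]],[[0,0,0],[0,0.172,0]],[[0,0,0],[0,0.172,0]],[[0,0,0],[0,0.172,0]],[[0,0,0],[0,0.172,0]],[[0,0,0],[0,0.172,0]],[[0,0,0],[0,0.172,0]]]'
python3 - <<'E'
from fit import *
from plan import plan
plan(497,-436.3,150,.15-np.pi/2)
S={c:viewer.snapshot(c) for c in("top","side")}
for n,z in(("case",6),("tin",34)):
  for c in S:
    m=getmask(c,S[c],n,(471,411),z+12,60)
    if m is not None: print(n,c,fit(n,[(S[c],m)],(471,411,.105),z))
for l in("lever",):
  for c in S:
    m=getmask(c,S[c],l,(497,-436),5,60)
    print(c,fit(l,[(S[c],m)],(497,-436,.15)),m.sum())
    ys,xs=np.nonzero(m);P=np.array([ray(S[c],u,v,8)[:2] for u,v in zip(xs,ys)]);C=P.mean(0);v=np.linalg.svd(P-C)[2][0];t=(P-C)@v
    print(C.round(1),np.arctan(v[1]/v[0]).round(3),(C+v*(t.max()+t.min())/2).round(1),t.max()-t.min())
E
```

```text
t: 18.3
eef_pos: [469.2, 410.1, 145.6]
tool_rot: [-1.571, -0.093, 0.098]
force: [-0.1, -0.2, -0.2]
finger_gap: 40.1
t: 19.42
eef_pos: [469.2, 410.1, 145.6]
tool_rot: [-1.278, 1.104, -1.102]
force: [-0.5, 0.1, 0.3]
finger_gap: 40.3
t 19.425 eef [469.2 410.1 145.6] tilt [ 0.002 -1.    -0.003] yaw -1.427 gap 40.3 F [-0.5  0.1  0.3]
turn y -0.006 j6 end 0.7 | then shift cm [84.11 -0.23 -9.9 ] norm 84.69
case top (array([480.69802118, 387.56305024,   0.62613354]), np.float64(0.8210201263427734))
case side (array([4.69946844e+02, 4.12024301e+02, 1.31649900e-01]), np.float64(0.4532921314239502))
tin side (array([4.71852297e+02, 4.11864053e+02, 1.18314092e-01]), np.float64(0.11669838428497314))
top (array([ 4.9990625e+02, -4.3600000e+02,  1.5000000e-01]), np.float64(0.3150339722633362)) 170.0
[ 496.7 -436. ] 0.142 [ 498.4 -435.7] 113.37178302343119
side (array([ 5.00064259e+02, -4.35627778e+02,  1.36369650e-01]), np.float64(0.10546952486038208)) 567.0
[ 494.7 -436.7] 0.139 [ 497.7 -436.3] 123.05196928987809
```

```bash
python3 -m inch '[[[5.6,0,-0.66],[0,0,0]],[[5.6,0,-0.66],[0,0,0]],[[5.6,0,-0.66],[0,0,0]],[[5.6,0,-0.66],[0,0,0]],[[5.6,0,-0.66],[0,0,0]],[[5.6,0,-0.66],[0,0,0]],[[5.6,0,-0.66],[0,0,0]],[[5.6,0,-0.66],[0,0,0]],[[5.6,0,-0.66],[0,0,0]],[[5.6,0,-0.66],[0,0,0]]]'
python3 -m inch '[[[5.6,0,-0.66],[0,0,0]],[[5.6,0,-0.66],[0,0,0]],[[5.6,0,-0.66],[0,0,0]],[[5.6,0,-0.66],[0,0,0]],[[5.6,0,-0.66],[0,0,0]],[[0,4,0],[0,0,0]],[[0,4,0],[0,0,0]],[[0,0,0],[0,0,0]],[[0,0,0],[0,0,0]]]'
python3 - <<'E'
from fit import *
from plan import plan
plan(498,-436,5,.14-np.pi/2)
S={c:viewer.snapshot(c) for c in("top","side")}
O=[]
for n,z in(("case",6),("tin",34)):
  for c in S:
    m=getmask(c,S[c],n,(471,411),z+12,60)
    if m is not None: print(n,c,fit(n,[(S[c],m)],(471,411,.105),z))
save(S["side"],"e1.png",(300,260,420,384),4);save(S["top"],"e2.png",(90,176,160,248),496/72)
a,b=cv2.imread("pics/e1.png"),cv2.imread("pics/e2.png");h=min(a.shape[0],b.shape[0]);cv2.imwrite("pics/e.png",cv2.resize(np.hstack([a[:h],b[:h]]),None,fx=.8,fy=.8))
print(proj(S["side"],[498,-436,10]))
E
```

```text
t: 21.08
eef_pos: [488.3, -154.7, 148.1]
tool_rot: [-1.276, 1.097, -1.098]
force: [0.9, -0.4, -0.1]
finger_gap: 39.8
t: 22.2
eef_pos: [498.3, -435.1, 69.3]
tool_rot: [-1.276, 1.096, -1.1]
force: [-0.3, -0.4, 0.2]
finger_gap: 40.1
t 22.2 eef [ 498.3 -435.1   69.3] tilt [ 0.002 -1.     0.002] yaw -1.42 gap 40.1 F [-0.3 -0.4  0.2]
turn y 0.01 j6 end 0.71 | then shift cm [ 0.07  6.43 -0.05] norm 6.43
case top (array([4.70573470e+02, 4.09824726e+02, 9.45055903e-02]), np.float64(0.6032863855361938))
case side (array([4.70294926e+02, 4.10005136e+02, 2.52155363e-02]), np.float64(0.38405323028564453))
tin side (array([4.72645833e+02, 4.11715278e+02, 1.64895833e-01]), np.float64(0.09503322839736938))
[371.95107037 339.30421904]
```

View pics/e.png

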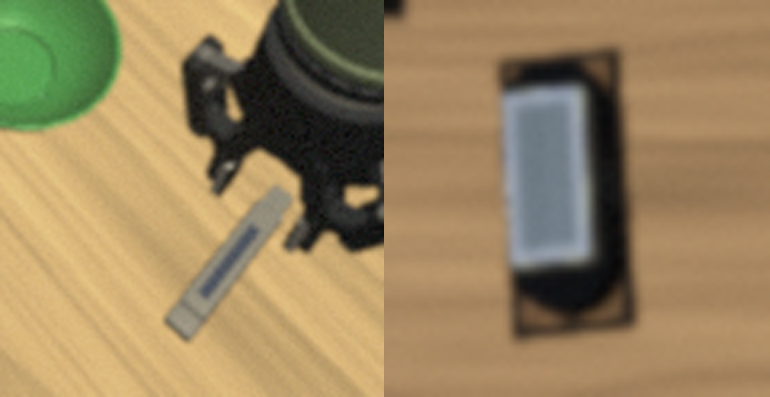

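```bash
python3 - <<'E'
from fit import *
S={c:viewer.snapshot(c) for c in("top","side")}
P=np.array([ray(S["top"],90+(x-384)/5.51-.5,176+y/5.51-.5,58) for x,y in((502,95),(583,84),(594,264),(514,270))])
print(P.round(1),P.mean(0))
for x,y in((167,320),(187,337),(273,187),(291,200)): print(ray(S["side"],300+x/3.2-.5,260+y/3.2-.5,10).round(1))
E
```

```text
[[515.6 436.4  58. ]
 [521.6 390.9  58. ]
 [418.6 380.   58. ]
 [415.6 424.5  58. ]] [467.83505879 407.93824489  58.        ]
[ 437.3 -438.4   10. ]
[ 439.5 -451.9   10. ]
[ 553.6 -422.7   10. ]
[ 555.9 -435.2   10. ]
```

```bash
python3 -m inch '[[[0.1,4,0.1],[0,0.01,0]],[[0,2,0],[0,0,0]],[[0,0.6,0],[0,0,0]],[[0,0,0],[0,0,0]],[[0,0,0],[0,0,0]]]'
python3 - <<'E'
from plan import *
plan(497.5,-436.3,2.5,.14-np.pi/2)
E
```

```text
t: 23.22
eef_pos: [499.3, -436.0, 3.0]
tool_rot: [-1.272, 1.104, -1.108]
force: [-0.1, 0.2, -0.2]
finger_gap: 39.6
t 23.225 eef [ 499.3 -436.     3. ] tilt [ 0.002 -1.     0.002] yaw -1.431 gap 39.6 F [-0.1  0.2 -0.2]
turn y -0.0 j6 end 0.71 | then shift cm [ 0.01  0.05 -0.18] norm 0.19
```

```bash
python3 -m inch '[[[0,0,-0.2],[0,0,0]],[[0,0,0],[0,0,0]],[[0,0,0],[0,0,0]],[[0,0,0],[0,0,0]],[[0,0,0],[0,0,0]],[[0,0,0],[0,0,0]],[[0,0,0],[0,0,0]]]' 1 40
python3 -m inch '[[[0,-3,0],[0,0,0]],[[0,-4,0],[0,0,0]],[[0,-4,0],[0,0,0]],[[0,-3,0],[0,0,0]],[[0,0,0],[0,0,0]],[[0,0,0],[0,0,0]]]'
python3 - <<'E'
from fit import *
from plan import plan
s=viewer.snapshot("side");save(s,"g.png",(300,130,470,330),3)
e=manip.observe()["eef_pos"]
for m in spotter.masks_of("side","lever"):
    ys,xs=np.nonzero(m["mask"]);print(m["confidence"],ray(s,xs.mean(),ys.mean(),e[2]+3).round(),len(xs))
plan(470.3,410.8,160,.105-np.pi/2)
E
```

```text
t: 24.1
eef_pos: [496.9, -436.1, 2.9]
tool_rot: [-1.272, 1.104, -1.107]
force: [-1.8, -0.4, 5.0]
finger_gap: 16.8
t: 24.85
eef_pos: [496.0, -435.0, 140.3]
tool_rot: [-1.272, 1.108, -1.103]
force: [-0.8, -0.4, -0.5]
finger_gap: 16.3
0.89 [ 478. -437.  143.] 488
0.78 [ 253. -381.  143.] 358
0.55 [ 566. -278.  143.] 325
t 24.95 eef [ 495.8 -434.9  139.7] tilt [-0.003 -1.    -0.002] yaw -1.431 gap 16.6 F [-0.3 -0.6 -0.4]
turn y 0.035 j6 end 2.18 | then shift cm [-84.38  -1.8    6.32] norm 84.64
```

View pics/g.png

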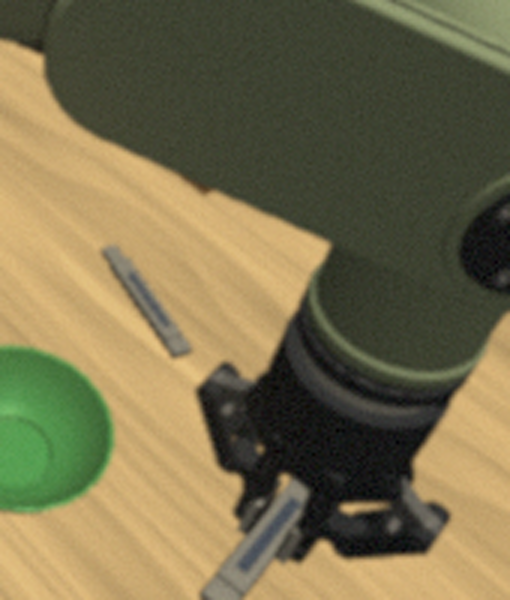

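The lever is held flat and near its middle. I carry it over the stack.

```bash
python3 -m inch '[[[0,-1.8,0],[0,0.035,0]],[[-5.63,0,0.42],[0,0,0]],[[-5.63,0,0.42],[0,0,0]],[[-5.63,0,0.42],[0,0,0]],[[-5.63,0,0.42],[0,0,0]],[[-5.63,0,0.42],[0,0,0]],[[-5.63,0,0.42],[0,0,0]],[[-5.63,0,0.42],[0,0,0]],[[-5.63,0,0.42],[0,0,0]],[[-5.63,0,0.42],[0,0,0]]]'
python3 -m inch '[[[-5.63,0,0.42],[0,0,0]],[[-5.63,0,0.42],[0,0,0]],[[-5.63,0,0.42],[0,0,0]],[[-5.63,0,0.42],[0,0,0]],[[-5.63,0,0.42],[0,0,0]],[[-5.63,0,0.42],[0,0,0]],[[0,4,0],[0,0,0]],[[0,3,0],[0,0,0]],[[0,0,0],[0,0,0]],[[0,0,0],[0,0,0]]]'
python3 - <<'E'
from fit import *
from plan import plan
s=viewer.snapshot("side");save(s,"i.png",(100,60,270,190),4)
m=getmask("side",s,"tin",(471,411),46,60)
e=manip.observe()["eef_pos"]
if m is not None: print(fit("tin",[(s,m)],(471,411,.105),34))
m=getmask("side",s,"lever",(471,411),e[2]+3,60)
if m is not None: print(fit("lever",[(s,m)],(471,411,.105),e[2]-3))
plan(470.3,410.8,61.5,.105-np.pi/2)
E
```

```text
t: 26.2
eef_pos: [480.4, 73.9, 158.7]
tool_rot: [-1.258, 1.133, -1.131]
force: [1.4, 0.2, -0.5]
finger_gap: 16.5
t: 27.45
eef_pos: [471.4, 411.0, 90.3]
tool_rot: [-1.256, 1.132, -1.132]
force: [0.5, -0.3, -0.0]
finger_gap: 16.5
(array([4.72537487e+02, 4.13272141e+02, 1.04331812e-01]), np.float64(0.09528958797454834))
(array([4.74841417e+02, 4.09698115e+02, 1.18211951e-01]), np.float64(0.43163537979125977))
t 27.6 eef [471.8 411.2  91.4] tilt [-0.002 -1.     0.002] yaw -1.466 gap 16.5 F [0.4 0.2 0.2]
turn y -0.001 j6 end 2.18 | then shift cm [ 0.03  2.99 -0.16] norm 2.99
```

View pics/i.png

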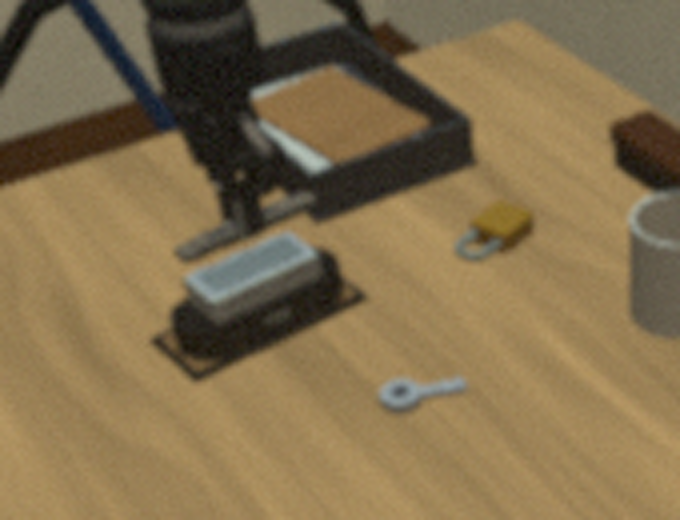

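```bash
python3 -m inch '[[[0,2.0,-0.15],[0,0,0]],[[0,0.6,0],[0,0,0]],[[0,0.3,0],[0,0,0]],[[0,0,0],[0,0,0]]]'
python3 - <<'E'
from plan import *
plan(470.3,410.8,61,.105-np.pi/2)
E
```

```text
t: 28.1
eef_pos: [469.7, 410.8, 61.3]
tool_rot: [-1.256, 1.132, -1.132]
force: [0.0, 0.4, -0.4]
finger_gap: 16.5
t 28.1 eef [469.7 410.8  61.3] tilt [-0.001 -1.     0.001] yaw -1.466 gap 16.5 F [ 0.   0.4 -0.4]
turn y -0.0 j6 end 2.18 | then shift cm [0.01 0.03 0.05] norm 0.06
```

```bash
python3 -m inch '[[[0,0.07,0],[0,0,0]],[[0,0,0],[0,0,0]],[[0,0,0],[0,0,0]]]'
python3 -m inch '[[[0,0,0],[0,0,0]],[[0,0,0],[0,0,0]],[[0,0,0],[0,0,0]],[[0,-3,0],[0,0,0]],[[0,-4,0],[0,0,0]],[[0,-3,0],[0,0,0]],[[0,0,0],[0,0,0]],[[0,0,0],[0,0,0]]]' 4.5
python3 - <<'E'
from plan import *
a=-.31
plan(510,252.5,110,a-np.pi/2)
plan(510,252.5,110,a+np.pi/2)
E
```

```text
t: 28.48
eef_pos: [469.9, 411.0, 60.9]
tool_rot: [-1.255, 1.131, -1.132]
force: [-0.3, -0.0, 3.0]
finger_gap: 16.4
t: 29.48
eef_pos: [468.9, 410.1, 159.1]
tool_rot: [-1.259, 1.132, -1.132]
force: [0.3, 0.2, -0.1]
finger_gap: 45.1
t 29.475 eef [468.9 410.1 159.1] tilt [ 0.001 -1.    -0.002] yaw -1.466 gap 45.1 F [ 0.3  0.2 -0.1]
turn y 0.415 j6 end 2.34 | then shift cm [13.75  4.91  8.73] norm 17.01
t 29.475 eef [468.9 410.1 159.1] tilt [ 0.001 -1.    -0.002] yaw -1.466 gap 45.1 F [ 0.3  0.2 -0.1]
turn y -2.727 j6 end -0.8 | then shift cm [-13.76   4.91  -8.72] norm 17.01
```

```bash
python3 -m inch '[[[5.37,0,0.81],[0,0,0]],[[5.37,0,0.81],[0,0,0]],[[5.37,0,0.81],[0,0,0]],[[0,3,0],[0,0.138,0]],[[0,3,0],[0,0.138,0]],[[0,2,0],[0,0.138,0]],[[0,0,0],[0,0,0]],[[0,0,0],[0,0,0]]]'
python3 - <<'E'
from plan import *
from fit import fit,getmask
plan(510,252.5,5,-.31-np.pi/2)
S={c:viewer.snapshot(c) for c in("top","side")}
for c in S:
    m=getmask(c,S[c],"key",(520,248),5,40)
    if m is not None: print(c,fit("key",[(S[c],m)],(510,252.5,-.31)))
save(S["side"],"k1.png",(150,90,270,190),4);save(S["top"],"k2.png",(90,170,190,270),4)
a,b=cv2.imread("pics/k1.png"),cv2.imread("pics/k2.png");cv2.imwrite("pics/k.png",cv2.resize(np.hstack([a,b]),None,fx=.9,fy=.9))
E
```

```text
t: 30.48
eef_pos: [510.6, 253.0, 80.1]
tool_rot: [-1.048, 1.432, -1.432]
force: [-0.4, 0.4, -0.1]
finger_gap: 44.9
t 30.475 eef [510.6 253.   80.1] tilt [ 0. -1. -0.] yaw -1.878 gap 44.9 F [-0.4  0.4 -0.1]
turn y 0.003 j6 end 2.34 | then shift cm [ 0.07  7.51 -0.04] norm 7.51
side (array([512.43383653, 253.75011923,   1.15239654]), np.float64(0.4333333373069763))
```

View pics/k.png

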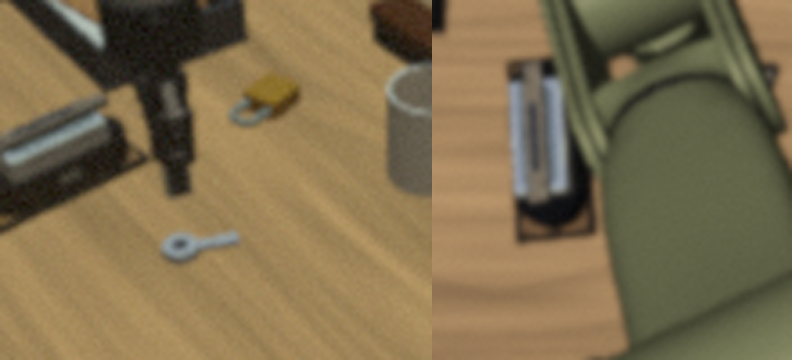

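```bash
python3 -m inch '[[[0.05,4,0],[0,0,0]],[[0,3,0],[0,0,0]],[[0,0.8,0],[0,0,0]],[[0,0,0],[0,0,0]],[[0,0,0],[0,0,0]]]'
python3 -m inch '[[[0,0,0],[0,0,0]],[[0,0,0],[0,0,0]],[[0,0,0],[0,0,0]],[[0,0,0],[0,0,0]],[[0,0,0],[0,0,0]]]' 2 40
python3 -m inch '[[[0,-2,0],[0,0,0]],[[0,-3,0],[0,0,0]],[[0,-4,0],[0,0,0]],[[0,-3,0],[0,0,0]],[[0,0,0],[0,0,0]]]'
python3 - <<'E'
from plan import *
plan(481.5,-256,140,-1.878)
s=viewer.snapshot("side");save(s,"l.png",(150,60,270,190),4)
E
```

```text
t: 31.3
eef_pos: [511.3, 253.0, 3.5]
tool_rot: [-1.044, 1.432, -1.433]
force: [0.2, -0.1, 0.7]
finger_gap: 44.3
t: 31.92
eef_pos: [511.2, 252.9, 3.7]
tool_rot: [-1.044, 1.432, -1.433]
force: [-1.2, -0.0, 6.7]
finger_gap: 29.6
t: 32.55
eef_pos: [511.9, 253.2, 125.0]
tool_rot: [-1.04, 1.431, -1.433]
force: [0.5, 0.2, -0.4]
finger_gap: 29.2
t 32.55 eef [511.9 253.2 125. ] tilt [-0.005 -1.     0.005] yaw -1.88 gap 29.2 F [ 0.5  0.2 -0.4]
turn y -0.002 j6 end 1.39 | then shift cm [49.45 -1.67 12.51] norm 51.03
```

View pics/l.png

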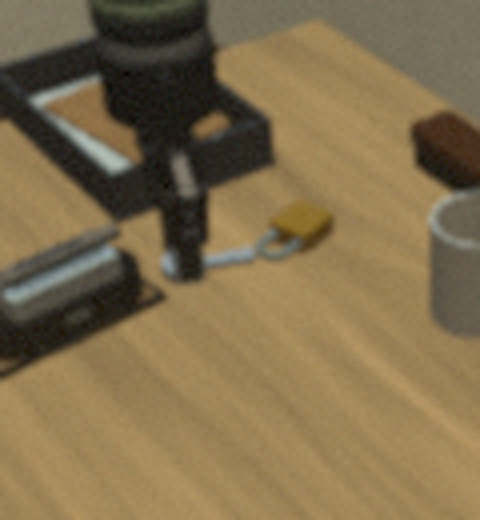

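The key is gripped by the head, blade level. I carry it to the bowl with the key's mid-length over the bowl centre.

```bash
python3 -m inch '[[[4.94,0,1.09],[0,0,0]],[[4.94,0,1.09],[0,0,0]],[[4.94,0,1.09],[0,0,0]],[[4.94,0,1.09],[0,0,0]],[[4.94,0,1.09],[0,0,0]],[[4.94,0,1.09],[0,0,0]],[[4.94,0,1.09],[0,0,0]],[[4.94,0,1.09],[0,0,0]],[[4.94,0,1.09],[0,0,0]],[[4.94,0,1.09],[0,0,0]]]'
python3 -m inch '[[[0,3,0],[0,0,0]],[[0,2,0],[0,0,0]],[[0,0,0],[0,0,0]],[[0,0,0],[0,0,0]]]'
python3 - <<'E'
from fit import *
from plan import plan
plan(465.3,-250.8,20,-1.878)
S={c:viewer.snapshot(c) for c in("top","side")}
m=getmask("side",S["side"],"bowl",(481,-256),22,40)
if m is not None: print(fit("bowl",[(S["side"],m)],(481,-256,0)))
save(S["side"],"m1.png",(240,180,360,300),4);save(S["top"],"m2.png",(90,170,190,270),4.8)
a,b=cv2.imread("pics/m1.png"),cv2.imread("pics/m2.png");cv2.imwrite("pics/m.png",cv2.resize(np.hstack([a,b]),None,fx=.8,fy=.8))
E
```

```text
t: 33.85
eef_pos: [462.6, -252.4, 120.4]
tool_rot: [-1.048, 1.436, -1.431]
force: [0.8, 0.2, -1.1]
finger_gap: 29.3
t: 34.35
eef_pos: [463.9, -251.2, 72.0]
tool_rot: [-1.047, 1.433, -1.433]
force: [0.1, 0.1, -0.2]
finger_gap: 29.2
t 34.35 eef [ 463.9 -251.2   72. ] tilt [-0. -1. -0.] yaw -1.88 gap 29.2 F [ 0.1  0.1 -0.2]
turn y -0.002 j6 end 1.38 | then shift cm [-0.08  5.2   0.13] norm 5.2
(array([ 4.80007545e+02, -2.56133184e+02,  2.54334310e-02]), np.float64(0.29117053747177124))
```

View pics/m.png

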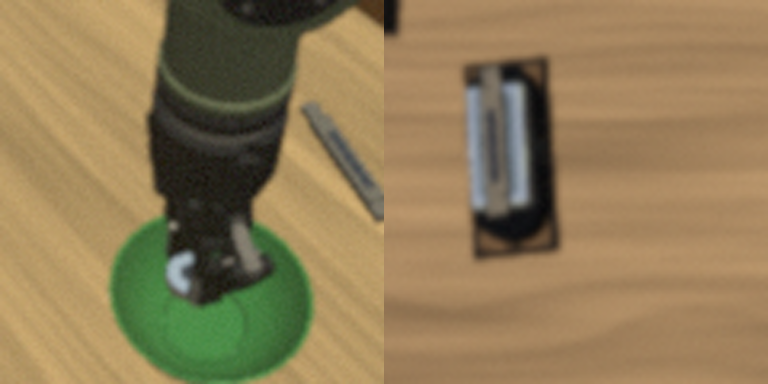

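The key hangs over the bowl floor with clearance all round, and the pile stands at right. I lower into the bowl and release.

```bash
python3 -m inch '[[[-0.05,2.5,0.1],[0,0,0]],[[0,1.7,0],[0,0,0]],[[0,0.8,0],[0,0,0]],[[0,0,0],[0,0,0]],[[0,0,0],[0,0,0]]]'
python3 -m inch '[[[0,0,0],[0,0,0]],[[0,0,0],[0,0,0]],[[0,0,0],[0,0,0]],[[0,-3,0],[0,0,0]],[[0,-4,0],[0,0,0]],[[0,-4,0],[0,0,0]],[[0,-4,0],[0,0,0]],[[0,0,0],[0,0,0]]]' 4
python3 - <<'E'
from plan import *
plan(350,-30,200,-1.878)
E
```

```text
t: 35.12
eef_pos: [465.5, -251.3, 22.8]
tool_rot: [-1.046, 1.432, -1.434]
force: [0.1, 0.1, 0.7]
finger_gap: 29.2
t: 36.12
eef_pos: [466.7, -252.1, 175.4]
tool_rot: [-1.043, 1.426, -1.439]
force: [-0.4, -0.5, -1.0]
finger_gap: 40.0
t 36.125 eef [ 466.7 -252.1  175.4] tilt [ 0.001 -1.     0.007] yaw -1.88 gap 40.0 F [-0.4 -0.5 -1. ]
turn y -0.002 j6 end 1.79 | then shift cm [-17.64  -2.62 -17.82] norm 25.21
```

```bash
python3 -m inch '[[[-3.5,-0.5,-3.5],[0,0,0]],[[-3.5,-0.5,-3.5],[0,0,0]],[[-3.5,-0.5,-3.5],[0,0,0]],[[-3.5,-0.5,-3.5],[0,0,0]],[[-3.5,-0.5,-3.5],[0,0,0]],[[0,0,0],[0,0,0]],[[0,0,0],[0,0,0]]]'
python3 - <<'E'
from fit import *
S={c:viewer.snapshot(c) for c in("top","side")}
for n,p,z in(("case",(470,411,.105),6),("tin",(470,411,.105),34),("lever",(470,411,.105),58),("bowl",(481,-256,0),0),("key",(481,-256,-.3),8)):
  for c in S:
    m=getmask(c,S[c],n,p[:2],z+8,60)
    if m is not None: q,e=fit(n,[(S[c],m)],p,z);print(n,c,q.round(2),round(e,2))
W=[]
for c,n in(("top",(470,411,40)),("side",(470,411,40)),("top",(481,-256,10)),("side",(481,-256,10))):
    u,v=proj(S[c],n).astype(int);save(S[c],"t.png",(u-40,v-37,u+40,v+37),4.8);W.append(cv2.imread("pics/t.png"))
cv2.imwrite("pics/fin.png",np.vstack([np.hstack(W[:2]),np.hstack(W[2:])])[:600])
save(S["side"],"fins.png",k=1.5)
E
```

```text
t: 37.0
eef_pos: [351.5, -31.3, 196.6]
tool_rot: [-1.048, 1.433, -1.433]
force: [0.6, 0.2, 0.0]
finger_gap: 39.6
case top [4.6834e+02 4.0862e+02 7.0000e-02] 0.68
case side [431.49 429.95   1.47] 0.66
tin top [4.7057e+02 4.0842e+02 1.1000e-01] 0.51
tin side [446.83 421.59   1.24] 0.71
lever top [4.7349e+02 4.1020e+02 1.1000e-01] 0.18
bowl top [ 4.8088e+02 -2.5686e+02  6.0000e-02] 0.12
bowl side [ 4.8096e+02 -2.5593e+02  8.0000e-02] 0.12
key side [ 4.6556e+02 -2.5069e+02 -3.2000e-01] 0.13
```

View pics/fin.png

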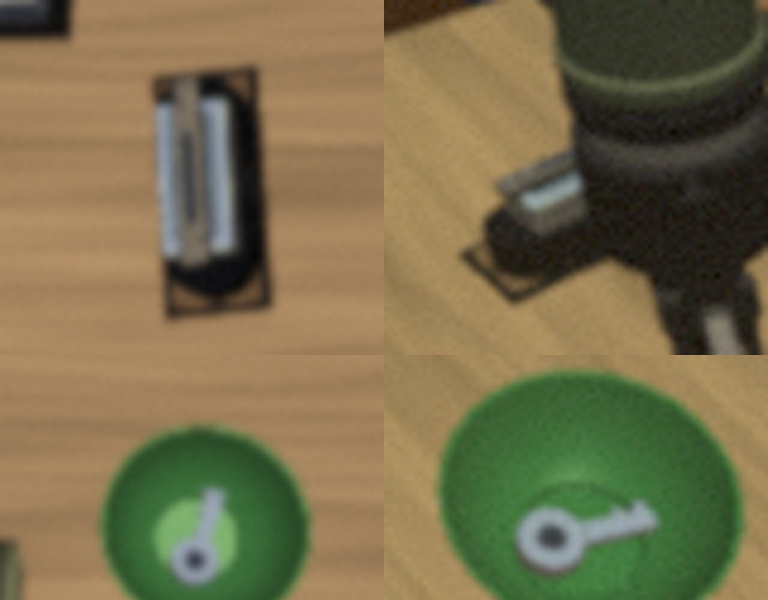

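View pics/fins.png

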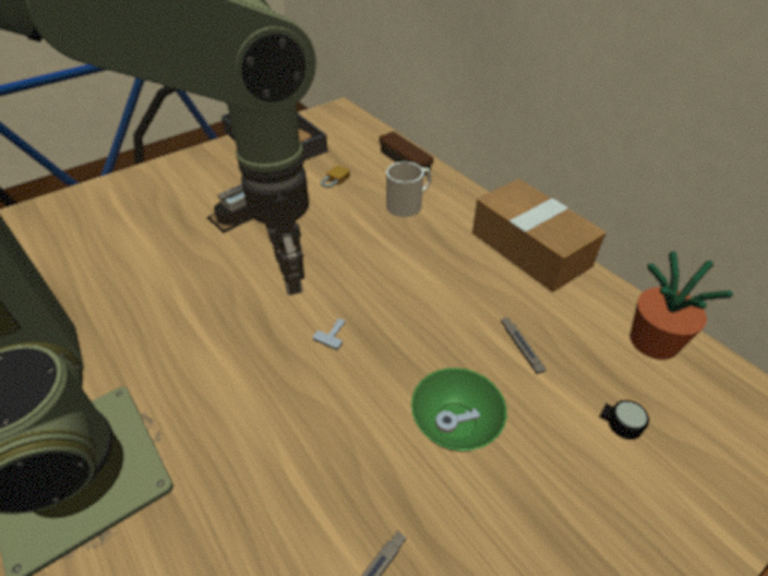

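The pile is straight and centred (top crop), the key lies inside the bowl, and the bowl has not moved. The bar-headed key, mug, padlock and lamp stand at their original pixels. I hand in.

```bash
python3 -c "
from bench import job_done; print(job_done())"
```

```text
the job is handed in; nothing more can be done
None
```

The job is done and handed in at about 37 s of the 122 s allowed. The pile on the cork mat is the glasses case, then the tin, then the tyre lever that lay farthest right. The round-headed key lies in the green bowl.

**Pile:** In the last top picture all three pieces lie flat, centred to about 2–4 mm and lengthwise along the mat. Allowing for parallax, the lever is centred on the tin to about 1 mm; its numeric fit read about 3 mm further along the pile.

**Bowl and the rest:** The two cameras place the bowl within about 1 mm of where it started, with the key wholly inside. The bar-headed key, mug, padlock and lamp looked unmoved by eye. The highest reading at the end of any move was about 7 N, and the gripper was clear of everything at hand-in.

**Checks that failed or disagreed:**
- The final numeric fits of the case and tin were poor, because the pieces above and the arm hid them. I judged those two by eye and by earlier fits.
- For the tin on the case, the two cameras differed by about 4 mm. The gripper position at release lay between them.

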